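# Key a slack pulley to its shaft

## Task

The pulley on the upright shaft is slack. Take the red-headed taper key from the wooden block, stand it loosely, tip down, in the gap between the pulley and the flat of the shaft, flat side to the shaft, and let go of it; then tap it down on its head until it is wedged tight and a firm push of about 20 N no longer sinks it (pushing much harder than 25 N would crack the hub), and leave it standing straight there on its own. Leave the other things on the bench alone.

Things in the scene. Friction and masses are not known exactly. Their poses are not given: they have to be found in the camera images.
- key: Loose brass taper key, 0.10 to 0.16 kg, upright in the wooden block. Origin: middle of the tip's end; z runs up to the head. Shank 60 mm long, 14 mm wide along y. Flat face towards -x, 4 mm from the origin; sloping face towards +x: thickness (along x) grows from 8 mm at the tip to 15.5 mm at the head, 1 mm in 8.
- key_head (a point): Centre of the top of the key's red head, 76 mm above the tip and 3 mm to +x of the key's origin; axes as the key's. Head: 16 mm high, 18 mm wide along y, 22 mm along x. Grip it across y from above.
- stand: Fixed blue stand, base 150 x 130 mm, with an upright steel shaft of 30 mm diameter on its z axis and the grey pulley (128 mm diameter, top 115 mm above the bench, level with the shaft's end) round it. Origin: underside centre; +x points from the shaft to the keyway. The pulley is fixed, but off-centre along x by up to 1.3 mm either way, which is not measured.
- mouth (a point): Middle of the upper edge of the shaft's flat, level with the pulley's top; axes as the stand's. The gap runs from here to +x: 18 mm wide along y, 10.2 to 12.8 mm at the top (not measured), its stiff, slightly springy brass wall closing in downwards like the key, 45 mm deep, open below. The key goes in x along x, flat on flat; it binds with its tip 18 to 38 mm below here. Friction about 0.4.
- block: Fixed wooden block 80 x 70 x 40 mm, origin underside centre, with a slot holding the key's lower 32 mm, with 1 mm play (key's axes along the block's, its tip 8 mm above the bench). The red head stands 28 to 44 mm above the block.
- filter: Bystander: white oil filter can with a red band, 72 mm diameter, 70 mm high, origin underside centre.
- driver: Bystander: screwdriver with a red handle lying on the bench.
- grease: Bystander: closed jar, 56 mm diameter, 75 mm high, origin underside centre.
Mind the look-alikes: they are no part of the job. Several things have the shape of the stand; the one meant has the colours described above.

How it is judged:
By the outcome, as a careful person would: the job done as asked, in the order asked, and still so for the second after the job is handed in, with the robot touching nothing.
It also fails if it takes over 54 s, if anything falls off the work surface, if the arm or the gripper's body presses on something with over 40 N, if the wrist force passes 120 N, or if a joint passes its speed limit or range.

## Robot

A 6-joint arm with a two-finger parallel gripper is mounted at the origin on the work surface. World frame = base frame: x ahead of the robot, y to its left, z up, the work surface at z = 0. Lengths are in m, angles in rad, forces in N, time in s.
With the tool pointing down it reaches from about 0.35 to 0.975 m from the base axis. Payload 4.9 kg.
Tool frame: the origin (TCP) lies on the mounting face of the last link; the fingertips stand 173 mm ahead of it and the grasp point (between the pads) lies env.tcp_to_grasp ahead of it (env.tcp_to_grasp is the distance from the TCP to the grasp point, in m); z points along the fingers, y is the line along which they close (so a half turn about z gives the same grasp; the last joint's range is limited). The gripper opens to 85 mm and grips with 20 to 120 N. Pads are 22 mm wide; open, the fingers measure 114 mm over their backs; the gripper's body (76 mm by 85 mm) begins 54 mm behind the grasp point. The pads swing forward as they close: fully open they stand 13 mm farther back than shut.
Start: joints at [-1.397, 0.053, 1.613, -0, 1.476, -0.119], TCP at [0.18, -0.598, 0.405] pointing down, gripper open.
Joint ranges: [-3.01, 3.01], [-1.01, 2.22], [0.06, 2.58], [-1.02, 4.17], [0.09, 2.62], [-3.14, 3.14]. Speed limits (rad/s): [2.57, 2.57, 3.14, 3.14, 3.14, 3.14].

## Interface

Orientations are given as a 3x3 rotation matrix whose columns are the frame's x, y, z axes.
In Python, from cell import env, eyes gives the robot as it stands.
- The arm moves only by the tool apply_moves, never from a script. Its argument "increments" is one flat list of numbers, 6 for each row, row after row: the shift along the world's x, y, z in m, then the turn, a rotation vector about the world's x, y, z in degrees. In form: [dx, dy, dz, rx, ry, rz, dx, dy, dz, rx, ry, rz, ...]. A call has exactly 10 rows; each row is the pose to reach, as a shift and turn from the pose commanded when the call began; what a row does not reach only later rows make up. A row lasts 1/8 s, in which the tool goes at most 62.5 mm and 10.7 degrees, less where a joint would pass 70% of its speed; a pose out of reach is approached as far as the arm can. A call with a gripper value outside its range is refused whole. "jaw" is the closure, from 0 (fully open) to 1 (shut), set as the call begins (left out, the last holds). The fingers move at their own pace and stop on an object; the grip force is fixed at half the most. Time passes only in rows, so rows that repeat a pose let the fingers close, or fill a call up. It gives the time, the measured TCP pose, the force, the opening and the grip force at its end, in the units of the state.
- env.get_state(): the state, without advancing time (a new reading comes with each control period).
- eyes.read_camera(name): name is "scene" or "top"; returns a dict with "frame" (400x640x3 uint8, red, green, blue), "range_z" (400x640 float32, m along the optical axis (not along the pixel's ray), 0 where there is no reading), "mtx" (3x3 intrinsics, pixels), "view" (4x4, takes a point from world to camera coordinates). Camera axes: x right, y up, looking along -z (the intrinsics and any distortion apply to the point x, -y, -z); pixel columns grow to the right and rows downward; lengths in m; the calibration is good to about 2 mm. A picture is of the moment at which its call begins.
- env.hand_in(): hands the job in; it is judged then, once.
The state is a dict: "t": time; "joints": joint angles; "joint_velocities": joint speeds; "tau": joint torques, N m; "tcp_pos": TCP position; "tool_rot": TCP orientation; "contact_force": force on the tool from outside, world axes, zero at the start; "wrist_torque": the same for the moment, N m; "opening": opening from 0.0 (shut) to 1.0 (fully open); "grip_force": force on a finger pad.
Only numpy, scipy, OpenCV 4.12 (cv2) and the standard library are available. Lean on these libraries where they do the work, as an engineer would, in place of code of your own. Each camera call takes 0.05 s, during which the arm holds its last target. There are 200 camera calls.

## Working session

There is one attempt and no reset: what is moved stays moved. The work goes in short steps, Python scripts to look and compute and a tool call to move; the robot and the scene stay as the last step left them, time stands still between calls to the robot, and variables do not carry over. Pictures are saved under pics/ and viewed, at most 10 in all, crops included, and the job is handed in when it is done.

Besides the shell and the picture viewer there is one more tool, called after ">>>" by a JSON object that holds its "method" and its "body", one argument or row to a line. apply_moves: Moves the arm, as the interface text tells. Its arguments: {"type":"object","properties":{"increments":{"type":"array","items":{"type":"number"}},"jaw":{"type":"number"}},"required":["increments"]}

```bash
ls; mkdir -p pics; python3 - <<'E'
from cell import env, eyes
import cv2, numpy as np
s=env.get_state(); print({k:np.round(v,3).tolist() for k,v in s.items()}); print(env.tcp_to_grasp)
for n in("scene","top"):
    d=eyes.read_camera(n); cv2.imwrite(f"pics/{n}0.png",d["frame"][:,:,::-1]); np.savez(f"{n}0.npz",**d); print(n,d["mtx"],np.round(d["view"],4), [k for k in d])
E
```

```text
pics
{'t': 0.0, 'joints': [-1.397, 0.053, 1.614, 0.0, 1.476, -0.119], 'joint_velocities': [0.0, 0.0, 0.002, 0.0, -0.0, 0.0], 'tau': [-0.001, -39.368, -37.018, -0.0, 0.007, -0.0], 'tcp_pos': [0.18, -0.598, 0.403], 'tool_rot': [[0.957, 0.289, -0.0], [0.289, -0.957, 0.002], [0.0, -0.002, -1.0]], 'contact_force': [0.318, -0.254, 0.067], 'wrist_torque': [0.014, -0.007, 0.029], 'grip_force': 0.0, 'opening': 1.001}
0.1547
scene [[476.9225164    0.         319.08549464]
 [  0.         476.9225164  199.11195326]
 [  0.           0.           1.        ]] [[-0.8673  0.4975 -0.0195  0.4911]
 [-0.356  -0.5922  0.7229  0.1488]
 [ 0.3481  0.6339  0.6907 -1.4826]
 [ 0.      0.      0.      1.    ]] ['frame', 'range_z', 'mtx', 'view']
top [[372.48710247   0.         324.24916106]
 [  0.         372.48710247 206.86553335]
 [  0.           0.           1.        ]] [[-0.0187 -0.9997 -0.0149  0.0179]
 [ 0.9842 -0.021   0.1758 -0.5734]
 [-0.1761 -0.0113  0.9843 -0.9625]
 [ 0.      0.      0.      1.    ]] ['frame', 'range_z', 'mtx', 'view']
```

View pics/scene0.png

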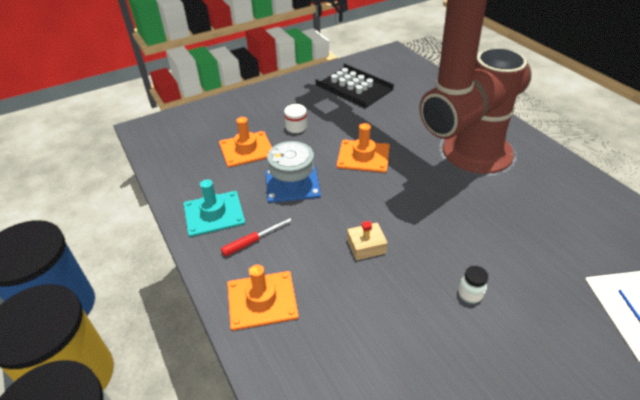

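View pics/top0.png

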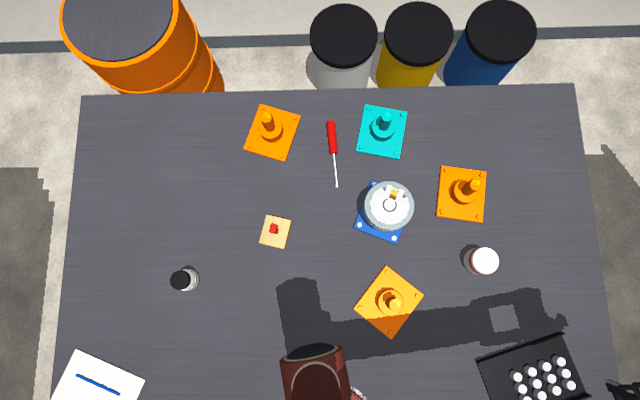

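The scene view shows the blue stand with the grey pulley at (292,165). The block with the red-headed key is at (367,240). The top view shows them at (388,207) and (275,231). Stand-shaped candidates in the top view are orange (270,132), (462,193) and (389,300), teal (383,130), and blue with the grey pulley (388,207). Only the last fits "blue stand, grey pulley", so I'll confirm it in an enlarged crop.

```bash
python3 - <<'E'
import cv2, numpy as np
t=cv2.imread("pics/top0.png"); s=cv2.imread("pics/scene0.png")
f=lambda im,x,y,w,h,k:cv2.resize(im[y:y+h,x:x+w],None,fx=k,fy=k,interpolation=cv2.INTER_CUBIC)
a=np.vstack([f(t,350,172,75,75,4),f(t,250,205,50,50,6)])
b=np.vstack([f(s,255,135,75,75,4),f(s,342,213,50,50,6)])
cv2.imwrite("pics/crop0.png",np.hstack([a,b]))
E
```

```text
(no output)
```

View pics/crop0.png

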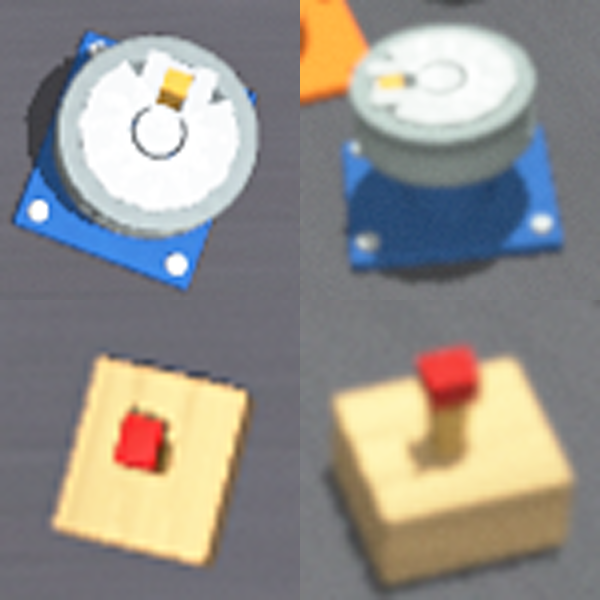

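```bash
cat > h.py <<'E'
import numpy as np, cv2
def load(n):
    d=dict(np.load(n+".npz")); return d
def cen(d):
    V=d["view"]; return -V[:3,:3].T@V[:3,3]
def rays(d,uv):
    uv=np.atleast_2d(uv).astype(float); K=d["mtx"]; V=d["view"]
    c=np.c_[(uv[:,0]-K[0,2])/K[0,0],-(uv[:,1]-K[1,2])/K[1,1],-np.ones(len(uv))]
    return c@V[:3,:3]
def onz(d,uv,z):
    r=rays(d,uv); c=cen(d); return c+r*((z-c[2])/r[:,2])[:,None]
def cloud(d):
    v,u=np.mgrid[:400,:640]; r=rays(d,np.c_[u.ravel(),v.ravel()])
    return (cen(d)+r*d["range_z"].reshape(-1,1)).reshape(400,640,3)
def proj(d,P):
    q=np.atleast_2d(P)@d["view"][:3,:3].T+d["view"][:3,3]; K=d["mtx"]
    return np.c_[K[0,0]*q[:,0]/-q[:,2]+K[0,2],K[1,1]*q[:,1]/q[:,2]+K[1,2]]
def hsv(d): return cv2.cvtColor(d["frame"],cv2.COLOR_RGB2HSV)
def red(d,box):
    h=hsv(d); m=(((h[...,0]<8)|(h[...,0]>172))&(h[...,1]>150)&(h[...,2]>60)); k=np.zeros_like(m); x0,y0,x1,y1=box; k[y0:y1,x0:x1]=1; return m&k
def circ(p):
    A=np.c_[2*p[:,:2],np.ones(len(p))]; s=np.linalg.lstsq(A,(p[:,:2]**2).sum(1),rcond=None)[0]
    return s[:2],np.sqrt(s[2]+s[:2]@s[:2])
E
python3 - <<'E'
from h import *
np.set_printoptions(precision=4,suppress=True)
B={"scene0":dict(red=(352,215,382,235),st=(255,135,330,205),bl=(342,213,392,263)),"top0":dict(red=(262,220,285,242),st=(345,170,425,250),bl=(250,205,300,255))}
for n,b in B.items():
    d=load(n); C=cloud(d); print(n,"cam",cen(d))
    m=red(d,b["red"]); v,u=np.where(m); z=C[m][:,2]; print(" red n",m.sum(),"uv",u.mean(),v.mean(),"z pct",np.percentile(z,[5,25,50,75,95]))
    t=m&(C[...,2]>.081); v,u=np.where(t); P=onz(d,np.c_[u,v],.084); print(" head top px",t.sum(),"mean",P.mean(0), "rect",cv2.minAreaRect((P[:,:2]*1000).astype(np.float32)))
    x0,y0,x1,y1=b["st"]; k=np.zeros((400,640),bool); k[y0:y1,x0:x1]=1
    t=(k&(C[...,2]>.111)&(C[...,2]<.120)).astype(np.uint8); cn=max(cv2.findContours(t,0,cv2.CHAIN_APPROX_NONE)[0],key=cv2.contourArea)[:,0]
    P=onz(d,cn,.115); print(" pulley top",t.sum(),circ(P),"z",np.percentile(C[t>0][:,2],[5,50,95]))
    H=hsv(d); g=k&(H[...,0]>12)&(H[...,0]<32)&(H[...,1]>110)&(H[...,2]>100); v,u=np.where(g); print(" brass",g.sum(),u.mean(),v.mean(),onz(d,[u.mean(),v.mean()],.115)[0],"depth z",np.percentile(C[g][:,2],[10,50,90]))
    x0,y0,x1,y1=b["bl"]; k=np.zeros((400,640),bool); k[y0:y1,x0:x1]=1
    t=k&(abs(C[...,2]-.04)<.005); v,u=np.where(t); P=onz(d,np.c_[u,v],.04); print(" block top",t.sum(),cv2.minAreaRect((P[:,:2]*1000).astype(np.float32)),cv2.boxPoints(cv2.minAreaRect((P[:,:2]*1000).astype(np.float32))).tolist())
    k=np.zeros((400,640),bool); x0,y0,x1,y1=b["st"]; k[y0:y1,x0:x1]=1
    t=k&(H[...,0]>100)&(H[...,0]<125)&(H[...,1]>120); v,u=np.where(t); print(" blue z",np.percentile(C[t][:,2],[5,50,95]))
    P=onz(d,np.c_[u,v],np.median(C[t][:,2])); r=cv2.minAreaRect((P[:,:2]*1000).astype(np.float32)); print(" blue",r,cv2.boxPoints(r).tolist())
E
```

```text
scene0 cam [0.9949 0.7835 0.926 ]
 red n 72 uv 366.31944444444446 225.45833333333334 z pct [0.0731 0.0799 0.0829 0.0845 0.0865]
 head top px 50 mean [0.5171 0.1472 0.084 ] rect ((517.289794921875, 148.10523986816406), (21.971609115600586, 20.122987747192383), 74.34088897705078)
 pulley top 892 (array([ 0.5671, -0.1516]), np.float64(0.05952893013172167)) z [0.1114 0.114  0.1172]
 brass 310 261.69354838709677 146.26129032258063 [ 0.6174 -0.229   0.115 ] depth z [0.0089 0.012  0.0159]
 block top 635 ((513.4637451171875, 148.58995056152344), (74.62142181396484, 81.84770965576172), 75.41592407226562) [[464.463623046875, 122.78605651855469], [543.6741333007812, 102.17677307128906], [562.4638671875, 174.3938446044922], [483.25335693359375, 195.0031280517578]]
 blue z [0.0073 0.012  0.0339]
 blue ((569.9168090820312, -148.57553100585938), (129.394775390625, 149.308349609375), 66.52265930175781) [[475.6681213378906, -178.17591857910156], [612.6163940429688, -237.6583251953125], [664.16552734375, -118.97514343261719], [527.2172241210938, -59.49273681640625]]
top0 cam [ 0.3952 -0.005   1.0485]

[... 320 characters left out ...]
114  0.1171]
 brass 53 393.0566037735849 193.73584905660377 [ 0.5925 -0.1707  0.115 ] depth z [0.0954 0.1127 0.1165]
 block top 675 ((512.2279663085938, 142.1705780029297), (70.37356567382812, 79.93115234375), 75.3460922241211) [[464.6608581542969, 118.23883819580078], [541.9920043945312, 98.01789093017578], [559.7950439453125, 166.10232543945312], [482.46392822265625, 186.32327270507812]]
 blue z [0.0054 0.0114 0.0148]
 blue ((564.4454345703125, -159.27438354492188), (129.96578979492188, 149.56568908691406), 67.25314331054688) [[470.35272216796875, -190.28749084472656], [608.2855834960938, -248.1186065673828], [658.5381469726562, -128.2612762451172], [520.6052856445312, -70.43016052246094]]
```

The crop confirms it: blue base, grey pulley and brass keyway pointing away from the shaft, plus the red-headed key in the block. The two views disagree by about 6–9 mm, so I'll bring the gripper over the block and check both cameras against its known pose.

>>> {"method": "apply_moves", "body": {
  "increments": [0.017,0.037,0,0,0,-1.57,0.034,0.074,0,0,0,-3.14,0.05,0.111,0,0,0,-4.7,0.067,0.148,0,0,0,-6.3,0.084,0.185,0,0,0,-7.9,0.1,0.222,0,0,0,-9.4,0.117,0.259,0,0,0,-11,0.134,0.296,0,0,0,-12.6,0.151,0.333,0,0,0,-14.1,0.168,0.37,0,0,0,-15.7]
}}

```text
t: 1.35
tcp_pos: [0.3486, -0.227, 0.4042]
tool_rot: [[1.0, 0.018, -0.0], [0.018, -1.0, 0.0], [-0.0, -0.0, -1.0]]
contact_force: [-0.1, 0.2, -0.3]
opening: 1.002
grip_force: 0.0
```

>>> {"method": "apply_moves", "body": {
  "increments": [0.018,0.041,-0.005,0,0,-1.7,0.037,0.082,-0.01,0,0,-3.5,0.056,0.123,-0.015,0,0,-5.2,0.074,0.164,-0.02,0,0,-7,0.093,0.205,-0.03,0,0,-8.7,0.111,0.246,-0.035,0,0,-10.5,0.13,0.287,-0.04,0,0,-12.2,0.148,0.328,-0.045,0,0,-13.9,0.167,0.37,-0.05,0,0,-15.7,0.167,0.37,-0.05,0,0,-15.7]
}}

```text
t: 2.6
tcp_pos: [0.5156, 0.1437, 0.3535]
tool_rot: [[0.969, -0.249, -0.002], [-0.249, -0.969, -0.0], [-0.002, 0.001, -1.0]]
contact_force: [-0.1, 0.5, -0.4]
opening: 1.002
grip_force: 0.0
```

```bash
python3 - <<'E'
from cell import env, eyes
from h import *
s=env.get_state(); print(np.round(s["tcp_pos"],4),np.round(s["tool_rot"],4).tolist(),np.round(s["joints"],3),np.round(s["contact_force"],2))
T=s["tcp_pos"]; R=np.array(s["tool_rot"])
ims=[]
for n in("scene","top"):
    d=eyes.read_camera(n); np.savez(f"{n}1.npz",**d)
    p=proj(d,T+R@[0,0,.173])[0]; im=d["frame"][:,:,::-1].copy()
    x,y=p.astype(int); x0,y0=max(x-50,0),max(y-50,0); c=cv2.resize(im[y0:y0+100,x0:x0+100],None,fx=4,fy=4,interpolation=cv2.INTER_CUBIC)
    for k in (-.0425-.0145,-.0425,0,.0425,.0425+.0145):
        q=(proj(d,T+R@[0,k,.160])[0]-[x0,y0])*4; cv2.circle(c,tuple(int(v) for v in q),2,(0,255,0),-1)
    ims.append(c); print(n,p,x0,y0)
cv2.imwrite("pics/grip1.png",np.hstack(ims))
E
```

```text
[0.5156 0.1437 0.3535] [[0.9685, -0.2489, -0.0023], [-0.2489, -0.9685, -0.0], [-0.0022, 0.0006, -1.0]] [ 0.133 -0.125  1.873  0.     1.396  1.955] [-0.06  0.46 -0.43]
scene [368.31753644 194.41138167] 318 144
top [265.64480763 222.83115995] 215 172
```

View pics/grip1.png

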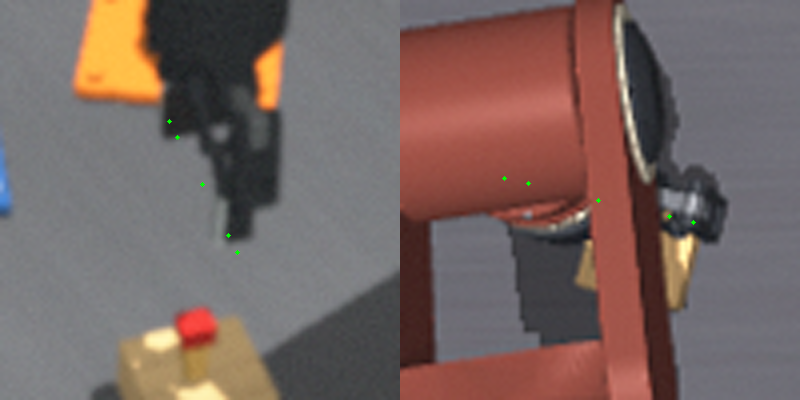

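The scene crop (left) shows the two dark fingertips at crop (185,133) and (238,237). They sit about 2 px right of the predicted dots. In the top view (right) the arm hides most of the gripper, with one finger at (692,212). I'll quantify the bias with the depth cloud in the tool frame.

```bash
python3 - <<'E'
from h import *
np.set_printoptions(precision=4,suppress=True)
T=np.array([.5156,.1437,.3535]); R=np.array([[0.9685,-0.2489,-0.0023],[-0.2489,-0.9685,0],[-0.0022,0.0006,-1]])
for n in("scene1","top1"):
    d=load(n); C=cloud(d); H=hsv(d)
    L=(C-T)@R
    m=(L[...,2]>.10)&(L[...,2]<.185)&(abs(L[...,0])<.05)&(abs(L[...,1])<.08)&(d["range_z"]>0)
    for s in (-1,1):
        q=L[m&(s*L[...,1]>.02)]; print(n,s,len(q), "x",np.percentile(q[:,0],[2,10,50,90,98]) if len(q) else'',"y",np.percentile(q[:,1],[2,10,50,90,98]) if len(q) else'',"z",np.percentile(q[:,2],[50,90,98]) if len(q) else '')
    tb=(abs(C[...,2])<.02)&(C[...,0]>.4)&(C[...,0]<.8)&(abs(C[...,1])<.4); P=C[tb]; print("table",np.linalg.lstsq(np.c_[P[:,:2],np.ones(len(P))],P[:,2],rcond=None)[0], P[:,2].std())
E
```

```text
scene1 -1 210 x [-0.0113 -0.0071  0.0053  0.0109  0.0121] y [-0.0755 -0.0733 -0.0557 -0.0464 -0.0427] z [0.1124 0.1488 0.1582]
scene1 1 129 x [-0.0083 -0.0035  0.0043  0.0109  0.0123] y [0.0369 0.0407 0.0433 0.0501 0.0661] z [0.1363 0.155  0.1584]
table [ 0.0052 -0.0056 -0.0015] 0.004456263496071978
top1 -1 0 x  y  z 
top1 1 46 x [-0.0123 -0.0114 -0.0051  0.0082  0.0122] y [0.0486 0.0509 0.0742 0.0782 0.0785] z [0.1062 0.1139 0.1555]
table [ 0.007  -0.0046 -0.0033] 0.004686358315827066
```

```bash
cat >> h.py <<'E'
def soft(d,box):
    x0,y0,x1,y1=box; f=d["frame"][y0:y1,x0:x1].astype(float); w=np.clip((f[...,0]-1.9*np.maximum(f[...,1],f[...,2]))/f[...,0].clip(60),0,None); w[w<.1]=0
    w=np.minimum(w,.4); v,u=np.mgrid[y0:y1,x0:x1]; return np.array([(w*u).sum(),(w*v).sum()])/w.sum(), w.sum()/.4
def hullc(d,P):
    h=cv2.convexHull(proj(d,P).astype(np.float32)); M=cv2.moments(h); return np.array([M["m10"],M["m01"]])/M["m00"], M["m00"]
def box(c,yaw,sx,sy,z0,z1):
    a=np.array([np.cos(yaw),np.sin(yaw)]); b=np.array([-a[1],a[0]])
    return np.array([[*(np.array(c)+i*sx/2*a+j*sy/2*b),z] for i in(-1,1) for j in(-1,1) for z in(z0,z1)])
def locate(d,uv,c,yaw,sx,sy,z0,z1):
    c=np.array(c,float)
    for _ in range(4):
        e=uv-hullc(d,box(c,yaw,sx,sy,z0,z1))[0]; p=proj(d,[*c,z1])[0]; c+=onz(d,p+e,z1)[0][:2]-c
    return c,hullc(d,box(c,yaw,sx,sy,z0,z1))[1]
E
python3 - <<'E'
from h import *
np.set_printoptions(precision=4,suppress=True)
for n,b in(("scene0",(350,212,384,238)),("scene1",(350,212,384,238)),("top0",(260,216,287,244))):
    d=load(n); uv,a=soft(d,b); print(n,uv,a,locate(d,uv,(.516,.145),np.radians(-14.6),.022,.018,.068,.084))
# finger check top
T=np.array([.5156,.1437,.3535]); R=np.array([[0.9685,-0.2489,-0.0023],[-0.2489,-0.9685,0],[-0.0022,0.0006,-1]])
d=load("top1"); L=(cloud(d)-T)@R; m=(L[...,2]>.06)&(L[...,2]<.19)&(abs(L[...,0])<.04)&(L[...,1]>.02)&(L[...,1]<.1)
for v,u in np.argwhere(m)[::3]: print(u,v,L[v,u],d["frame"][v,u])
E
```

```text
scene0 [366.3049 225.2377] 64.24835741762853 (array([0.5138, 0.1425]), 99.61744360160083)
scene1 [366.6026 225.4755] 66.02611892388747 (array([0.5137, 0.1435]), 99.73901321389712)
top0 [272.7764 228.2405] 56.004713095459415 (array([0.5148, 0.1426]), 69.09590639383532)
279 214 [0.017  0.0398 0.0888] [47 49 54]
281 215 [0.0165 0.0438 0.0935] [49 48 54]
280 216 [0.0139 0.0422 0.0934] [32 34 38]
289 216 [0.0143 0.0656 0.0617] [64 62 70]
281 217 [0.0125 0.0446 0.0951] [37 41 45]
279 218 [0.0056 0.0465 0.0622] [43 39 40]
282 218 [0.011  0.0471 0.096 ] [43 46 50]
292 218 [0.0121 0.0723 0.0647] [54 53 57]
284 219 [0.0104 0.0511 0.1005] [56 57 62]
293 219 [0.0113 0.0739 0.0714] [44 44 49]
283 220 [0.0033 0.0559 0.0601] [122 123 131]
293 220 [0.0095 0.0742 0.0731] [34 38 40]
291 221 [0.0056 0.0717 0.0652] [45 45 51]
294 221 [0.0093 0.0753 0.0848] [37 39 43]
291 222 [0.0033 0.0726 0.0623] [58 60 64]
294 222 [0.0074 0.0756 0.086 ] [34 36 38]
280 223 [-0.0039  0.0511  0.0623] [73 75 83]
291 223 [0.0016 0.0727 0.0652] [66 69 72]
294 223 [0.0055 0.0759 0.0881] [45 47 52]
280 224 [-0.0028  0.0465  0
[... 619 characters left out ...]
15  0.1025] [43 47 51]
285 228 [-0.0114  0.0633  0.0646] [50 54 58]
292 228 [-0.0065  0.0753  0.081 ] [38 41 43]
295 228 [-0.0025  0.0783  0.1067] [71 72 78]
283 229 [-0.0109  0.0541  0.1029] [56 60 68]
286 229 [-0.0112  0.0632  0.0834] [49 51 58]
289 229 [-0.0116  0.0721  0.0628] [33 36 40]
292 229 [-0.0083  0.0754  0.0838] [35 38 43]
295 229 [-0.0048  0.0791  0.1048] [73 72 77]
285 230 [-0.0113  0.0575  0.1119] [32 38 46]
289 230 [-0.0114  0.0693  0.0875] [23 27 34]
292 230 [-0.0102  0.0758  0.0848] [38 39 42]
284 231 [-0.0103  0.0496  0.1554] [113 102  93]
290 231 [-0.0113  0.0694  0.1067] [40 42 50]
293 231 [-0.0108  0.077   0.0961] [28 31 34]
292 232 [-0.0123  0.0739  0.1083] [56 56 63]
```

With silhouette centroids the two views agree to about 1 mm: the head is at (0.514, 0.1427). I'll descend over it with the jaws half closed.

>>> {"method": "apply_moves", "body": {
  "increments": [-0.001,-0.001,-0.015,0,0,0,-0.001,-0.001,-0.03,0,0,0,-0.001,-0.001,-0.045,0,0,0,-0.001,-0.001,-0.06,0,0,0,-0.001,-0.001,-0.075,0,0,0,-0.001,-0.001,-0.09,0,0,0,-0.001,-0.001,-0.105,0,0,0,-0.001,-0.001,-0.115,0,0,0,-0.001,-0.001,-0.122,0,0,0,-0.001,-0.001,-0.122,0,0,0],
  "jaw": 0.5
}}

```text
t: 3.95
tcp_pos: [0.5143, 0.1406, 0.2322]
tool_rot: [[0.968, -0.252, -0.001], [-0.252, -0.968, -0.0], [-0.001, 0.0, -1.0]]
contact_force: [-0.1, 0.3, 1.1]
opening: 0.499
grip_force: 0.0
```

>>> {"method": "apply_moves", "body": {
  "increments": [0,0,0,0,0,0,0,0,0,0,0,0,0,0,0,0,0,0,0,0,0,0,0,0,0,0,0,0,0,0,0,0,0,0,0,0,0,0,0,0,0,0,0,0,0,0,0,0,0,0,0,0,0,0,0,0,0,0,0,0],
  "jaw": 0.74
}}

```text
t: 5.2
tcp_pos: [0.5144, 0.1406, 0.2327]
tool_rot: [[0.968, -0.252, -0.0], [-0.252, -0.968, -0.0], [0.0, 0.0, -1.0]]
contact_force: [-0.1, 0.9, -0.0]
opening: 0.261
grip_force: 0.0
```

>>> {"method": "apply_moves", "body": {
  "increments": [0,0.0015,0,0,0,0,0,0.0015,0,0,0,0,0,0.0015,0,0,0,0,0,0.0015,0,0,0,0,0,0.0015,0,0,0,0,0,0.0015,0,0,0,0,0,0.0015,0,0,0,0,0,0.0015,0,0,0,0,0,0.0015,0,0,0,0,0,0.0015,0,0,0,0],
  "jaw": 0.77
}}

```text
t: 6.45
tcp_pos: [0.5144, 0.1421, 0.2327]
tool_rot: [[0.968, -0.252, -0.0], [-0.252, -0.968, -0.0], [-0.0, 0.0, -1.0]]
contact_force: [-0.4, -0.1, -0.3]
opening: 0.23
grip_force: 0.0
```

Opening is 19.5 mm with no contact force, so it's well centred. I'll close and then lift.

>>> {"method": "apply_moves", "body": {
  "increments": [0,0,0,0,0,0,0,0,0,0,0,0,0,0,0,0,0,0,0,0,0,0,0,0,0,0,0,0,0,0,0,0,0.005,0,0,0,0,0,0.012,0,0,0,0,0,0.022,0,0,0,0,0,0.034,0,0,0,0,0,0.046,0,0,0],
  "jaw": 1
}}

```text
t: 7.7
tcp_pos: [0.5145, 0.142, 0.2799]
tool_rot: [[0.968, -0.253, 0.001], [-0.253, -0.968, -0.0], [0.001, 0.0, -1.0]]
contact_force: [0.1, -0.7, -0.1]
opening: 0.197
grip_force: 58.7
```

>>> {"method": "apply_moves", "body": {
  "increments": [0,-0.01,0.03,0,0,0,0.005,-0.04,0.06,0,0,-1,0.013,-0.08,0.09,0,0,-2,0.023,-0.125,0.1,0,0,-3,0.034,-0.17,0.1,0,0,-4.5,0.045,-0.215,0.1,0,0,-6,0.055,-0.255,0.1,0,0,-7,0.062,-0.285,0.1,0,0,-7.5,0.066,-0.302,0.1,0,0,-8,0.068,-0.309,0.1,0,0,-8.2]
}}

```text
t: 8.95
tcp_pos: [0.5824, -0.1674, 0.379]
tool_rot: [[0.921, -0.389, -0.0], [-0.389, -0.921, 0.0], [-0.0, -0.0, -1.0]]
contact_force: [-0.4, -0.4, -1.6]
opening: 0.199
grip_force: 58.7
```

```bash
python3 - <<'E'
from cell import env, eyes
from h import *
np.set_printoptions(precision=4,suppress=True)
ims=[]
for n in("scene","top"):
    d=eyes.read_camera(n); np.savez(f"{n}2.npz",**d)
s=env.get_state(); T=np.array(s["tcp_pos"]); R=np.array(s["tool_rot"]); print(T,R.tolist(),s["joints"],s["contact_force"])
yaw=np.arctan2(R[1,0],R[0,0]); print("yaw",np.degrees(yaw)); zt=T[2]-.2327+.084
for n,k in(("scene2",5),("top2",4)):
    d=load(n); P=box(T[:2],yaw,.022,.018,zt-.016,zt); c,a=hullc(d,P); print(n,"pred",c,a)
    x0,y0=(c-[40,40 if n=="top2" else 25]).astype(int); im=d["frame"][y0:y0+120,x0:x0+80,::-1]; im=cv2.resize(im,None,fx=5,fy=5,interpolation=cv2.INTER_CUBIC)
    for q in proj(d,P): cv2.circle(im,tuple(int(v) for v in (q-[x0,y0]+.5)*5),2,(0,255,0),-1)
    ims.append(im); print("obs",soft(d,(x0+15,y0+5,x0+65,y0+60)),x0,y0)
cv2.imwrite("pics/hover2.png",np.hstack(ims))
E
```

```text
[ 0.5824 -0.1668  0.3788] [[0.9216713952649876, -0.3879714323602591, -8.25991510390121e-05], [-0.38797140269883473, -0.9216713778146816, 0.000249008202451075], [-0.0001727373423188714, -0.00019745762889516726, -0.9999999655861469]] [-0.4018  0.0248  1.6851  0.0002  1.4319  1.5674] [-0.4449 -1.2509 -1.0495]
yaw -22.828333266796875
scene2 pred [279.8864 121.3934] 78.6334800971672
obs (array([nan, nan]), np.float64(0.0)) 239 96
top2 pred [399.513  188.1378] 97.20258515630849
obs (array([398.2343, 191.5357]), np.float64(35.36091128061953)) 359 148h.py:26: RuntimeWarning: invalid value encountered in divide
  w=np.minimum(w,.4); v,u=np.mgrid[y0:y1,x0:x1]; return np.array([(w*u).sum(),(w*v).sum()])/w.sum(), w.sum()/.4
```

View pics/hover2.png

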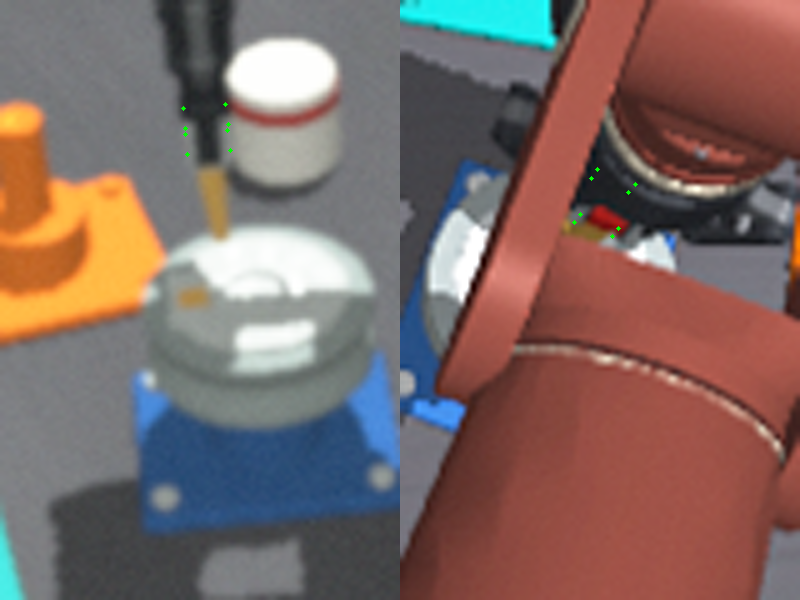

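The scene crop shows the shank in the gripper. Its right edge, (222,168)→(228,238), is parallel to the vertical, so that is the flat, facing -x. Its left edge, (197,165)→(212,238), slopes. So key +x is along tool +x, as the stand needs. The brass of the keyway is at crop (193,297). Next, profile the gap in the undisturbed images.

```bash
python3 - <<'E'
from h import *
np.set_printoptions(precision=4,suppress=True)
yaw=np.radians(-22.8); a=np.array([np.cos(yaw),np.sin(yaw)]); b=np.array([-a[1],a[0]])
for n,c0 in(("top0",np.array([.5644,-.1593])),("scene0",np.array([.5644,-.1593]))):
    d=load(n); C=cloud(d); f=d["frame"].astype(np.float32)
    print(n)
    for t in (0,):
      for s in range(-24,56,2):
        p=proj(d,[*(c0+a*s/1e3+b*t/1e3),.115])[0]; uv=p.astype(np.float32).reshape(1,1,2)
        col=cv2.remap(f,uv[...,0],uv[...,1],cv2.INTER_LINEAR)[0,0]; z=C[int(round(p[1])),int(round(p[0])),2]
        print(s,np.round(p,1),col.astype(int),"z %.4f"%z)
ims=[]
for n,(x,y,w,h) in(("top0",(366,182,40,40)),("scene0",(262,138,40,40))):
    d=load(n); im=cv2.resize(d["frame"][y:y+h,x:x+w,::-1],None,fx=10,fy=10,interpolation=cv2.INTER_NEAREST)
    for s in (0,12,24): 
        q=(proj(d,[*(np.array([.5644,-.1593])+a*s/1e3),.115])[0]-[x,y]+.5)*10; cv2.circle(im,tuple(int(v) for v in q),2,(0,0,255),-1)
    ims.append(im)
cv2.imwrite("pics/gap.png",np.hstack(ims))
E
```

```text
top0
-24 [385.9 213.3] [253 254 254] z 0.1166
-22 [386.2 212.6] [254 255 255] z 0.1166
-20 [386.4 211.9] [250 250 250] z 0.1155
-18 [386.7 211.1] [216 219 223] z 0.1151
-16 [387.  210.4] [179 183 187] z 0.1042
-14 [387.2 209.7] [200 204 206] z 0.1042
-12 [387.5 209. ] [252 254 254] z 0.1143
-10 [387.8 208.2] [253 254 254] z 0.1150
-8 [388.1 207.5] [252 253 254] z 0.1150
-6 [388.3 206.8] [251 252 252] z 0.1131
-4 [388.6 206.1] [250 252 252] z 0.1144
-2 [388.9 205.4] [250 251 252] z 0.1151
0 [389.1 204.6] [251 252 253] z 0.1151
2 [389.4 203.9] [251 252 253] z 0.1171
4 [389.7 203.2] [250 251 252] z 0.1199
6 [389.9 202.5] [251 252 253] z 0.1135
8 [390.2 201.8] [253 254 254] z 0.1135
10 [390.5 201. ] [254 254 254] z 0.1125
12 [390.7 200.3] [253 254 254] z 0.1161
14 [391.  199.6] [250 252 254] z 0.1161
16 [391.3 198.9] [242 242 241] z 0.1152
18 [391.6 198.2] [200 179 145] z 0.0875
20 [391.8 197.5] [167 131  70] z 0.0959
22 [392.1 196.8] [159 118  49] z 0.0959
24 [392.4 196. ] [159 121  53] z 0.1022
26 [392.6 195.3] [191 143  63] z 0.1079
28 [392.9 194.6] [229 182  79] z 0.1079
30 [393.2 19
[... 1417 characters left out ...]
76 183 178] z 0.1099
22 [282.  154.1] [161 167 161] z 0.1101
24 [281.2 154.2] [172 169 153] z 0.1131
26 [280.5 154.3] [202 185 146] z 0.1162
28 [279.8 154.3] [233 206 140] z 0.1162
30 [279.  154.4] [248 224 135] z 0.1148
32 [278.3 154.5] [251 229 136] z 0.1140
34 [277.6 154.5] [252 232 137] z 0.1161
36 [276.8 154.6] [252 232 136] z 0.1098
38 [276.1 154.7] [251 231 135] z 0.1153
40 [275.4 154.7] [250 229 145] z 0.1135
42 [274.7 154.8] [246 228 165] z 0.1135
44 [273.9 154.9] [239 227 195] z 0.1106
46 [273.2 154.9] [222 220 203] z 0.1103
48 [272.5 155. ] [206 213 203] z 0.1101
50 [271.7 155.1] [196 209 203] z 0.1101
52 [271.  155.1] [199 213 206] z 0.1129
54 [270.3 155.2] [200 215 209] z 0.1131
```

View pics/gap.png

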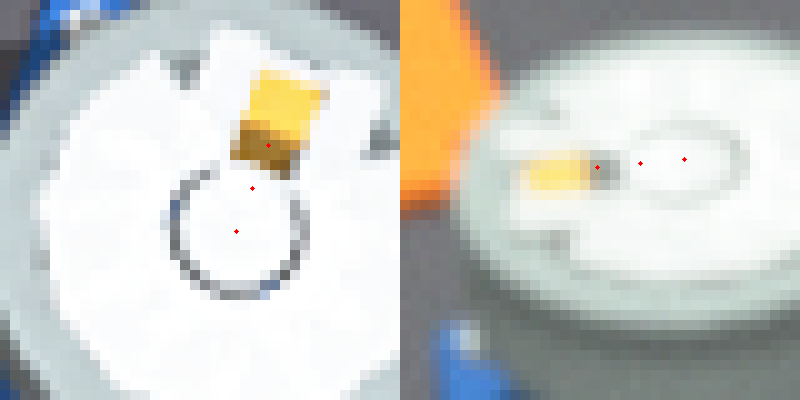

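The gap view shows the top camera's gap as dark brown at crop (265,157), between the shaft ring centred at (237,231) and the bright brass insert at (285,105). In the scene view the gap is the dark spot at (603,172). Both put the gap centre about 22 mm from the shaft axis along stand x. Next, measure how the key sits in the gripper along x.

```bash
python3 - <<'E'
from cell import env, eyes
from h import *
np.set_printoptions(precision=2,suppress=True)
fr=[]
for i in range(6):
    d=eyes.read_camera("scene"); fr.append(d["frame"].astype(float))
s=env.get_state(); T=np.array(s["tcp_pos"]); R=np.array(s["tool_rot"]); print(np.round(T,4),s["t"],s["contact_force"])
F=np.mean(fr,0); np.savez("scene3.npz",**{**d,"frame":F.astype(np.uint8)})
tip=T[2]-.2327+.008
L=lambda x,y,z:proj(d,T*[1,1,0]+[0,0,tip+z]+R[:,0]*x+R[:,1]*y)[0]
for z in (0,10,20,30,40,50,60): 
    t=7.5*z/60
    print("z",z,"flat",L(-.007,.007,z/1e3),L(-.007,-.007,z/1e3),"slope",L((1+t)/1e3,.007,z/1e3),L((1+t)/1e3,-.007,z/1e3))
br=F[...,0]-F[...,2]
for v in range(126,148):
    r=br[v,270:296]; print(v,r.astype(int))
E
```

```text
[ 0.58 -0.17  0.38] 9.35 [-0.71  0.83 -1.15]
z 0 flat [284.37 140.93] [284.75 144.05] slope [281.41 141.19] [281.76 144.32]
z 10 flat [284.11 137.91] [284.49 141.03] slope [280.67 138.22] [281.01 141.34]
z 20 flat [283.85 134.87] [284.22 137.97] slope [279.92 135.22] [280.26 138.33]
z 30 flat [283.58 131.79] [283.96 134.89] slope [279.16 132.18] [279.49 135.29]
z 40 flat [283.32 128.67] [283.69 131.77] slope [278.39 129.11] [278.72 132.21]
z 50 flat [283.04 125.52] [283.41 128.61] slope [277.61 126.  ] [277.94 129.09]
z 60 flat [282.77 122.34] [283.14 125.42] slope [276.83 122.86] [277.15 125.94]
126 [-5 -6 -5 -5 -6 -4 -4 -2 -3 -3 -4 -5 -3 -3  0  3  7  9  9  8  9  9  9  9
  8  9]
127 [-4 -5 -5 -5 -6 -6 -5 -3 -2 -2 -3 -5 -3 -3 -2  1  6  8  9  8  8  9  9  8
  8  9]
128 [-5 -4 -4 -5 -5 -6 -4 -3 -2 -1 -1  2  2  0 -1  0  5  8  8  9  8  8  9  9
  8  9]
129 [-5 -5 -5 -4 -6 -6 -4 -3  0  8 12 19 20 15  4  0  3  6  8  8  9  9  9  8
  9 10]
130 [-4 -4 -4 -5 -6 -5 -5 -1 12 31 44 50 52 41 20  2  0  4  7  8  8  7  8  9
  9  8]
131 [-5 -5 -4 -4 -6 -6 -6  0 24 59 80 86 85 68 36  6  0  1  2  4  5  7 
[... 881 characters left out ...]
]
141 [13 -4 -4 -4 -4 -4 -4 -4 -3 -1 15 53 87 91 60 18 -3 -7 -7 -6 -6 -7 -7 -8
 -7 -7]
142 [45  0 -4 -4 -4 -4 -5 -5 -4 -3  5 35 76 88 58 17 -4 -8 -7 -6 -6 -5 -4 -4
 -6 -8]
143 [91 14 -3 -4 -4 -4 -6 -6 -8 -8 -2 20 57 72 48 15 -1 -2 -2 -2 -2 -2 -2 -2
 -2 -3]
144 [135  42   0  -5  -5  -6  -7  -8  -9  -8  -4   9  32  40  22   4   0   0
   0  -1   0  -1  -1   0  -1  -1]
145 [158  85  12  -6  -6  -7  -8  -9  -5  -4  -2   1   6   7   3   0   0  -1
   0  -1   0   0   0   0   0   0]
146 [169 124  30  -6  -8  -9  -7  -5  -3  -2  -1   0   0   0   0   0   0   0
  -1  -1  -1   0   0  -1   0  -1]
147 [165 122  43  -4  -8  -9  -9  -3  -2  -1   0   0   0   0   0   0   0   0
   0  -1   0   0   0   0  -1  -1]
```

```bash
python3 - <<'E'
from h import *
yaw=np.radians(-22.83); a=np.array([np.cos(yaw),np.sin(yaw)]); b=np.array([-a[1],a[0]]); c0=np.array([.5644,-.1593])
for n in("top0","scene0"):
    d=load(n); f=d["frame"].astype(np.float32)
    for s in (20,22,24,33,37):
        o=[]
        for t in range(-18,19,2):
            uv=proj(d,[*(c0+a*s/1e3+b*t/1e3),.115]).astype(np.float32).reshape(1,1,2); o.append(int(cv2.remap(f,uv[...,0],uv[...,1],cv2.INTER_LINEAR)[0,0].min()))
        print(n,s,o)
E
```

```text
top0 20 [253, 250, 250, 253, 223, 158, 59, 37, 51, 70, 67, 38, 66, 141, 240, 252, 254, 253, 252]
top0 22 [249, 247, 249, 251, 233, 158, 72, 44, 48, 49, 49, 48, 57, 155, 227, 250, 253, 253, 252]
top0 24 [247, 247, 248, 248, 237, 157, 82, 51, 52, 53, 54, 51, 42, 143, 229, 247, 249, 251, 253]
top0 33 [249, 249, 248, 249, 245, 191, 121, 97, 98, 99, 99, 97, 90, 149, 247, 249, 248, 248, 249]
top0 37 [249, 249, 248, 248, 233, 161, 110, 96, 97, 96, 96, 94, 95, 138, 216, 247, 248, 248, 249]
scene0 20 [246, 247, 249, 247, 245, 234, 219, 204, 188, 176, 173, 171, 181, 193, 209, 224, 234, 239, 243]
scene0 22 [246, 246, 247, 244, 241, 227, 210, 192, 175, 161, 158, 157, 170, 183, 203, 221, 232, 238, 242]
scene0 24 [245, 245, 245, 240, 236, 220, 203, 183, 165, 153, 150, 150, 163, 176, 199, 220, 231, 238, 241]
scene0 33 [235, 241, 240, 238, 228, 212, 194, 168, 144, 137, 130, 142, 155, 177, 204, 222, 234, 242, 243]
scene0 37 [235, 242, 241, 239, 229, 218, 196, 167, 146, 136, 129, 139, 149, 177, 206, 222, 236, 242, 243]
```

>>> {"method": "apply_moves", "body": {
  "increments": [0.001,0,-0.004,0,0,0,0.002,0,-0.008,0,0,0,0.003,-0.001,-0.013,0,0,0,0.004,-0.001,-0.018,0,0,0,0.005,-0.001,-0.023,0,0,0,0.005,-0.001,-0.028,0,0,0,0.005,-0.001,-0.032,0,0,0,0.005,-0.001,-0.034,0,0,0,0.005,-0.001,-0.034,0,0,0,0.005,-0.001,-0.034,0,0,0]
}}

```text
t: 10.6
tcp_pos: [0.5875, -0.1679, 0.345]
tool_rot: [[0.922, -0.388, 0.0], [-0.388, -0.922, -0.0], [0.0, -0.0, -1.0]]
contact_force: [-0.0, -0.8, -1.2]
opening: 0.197
grip_force: 58.7
```

```bash
python3 - <<'E'
from cell import env, eyes
from h import *
d=eyes.read_camera("scene"); np.savez("scene4.npz",**d); t=eyes.read_camera("top"); np.savez("top4.npz",**t)
s=env.get_state(); T=np.array(s["tcp_pos"]); R=np.array(s["tool_rot"]); print(np.round(T,4),s["t"],np.round(s["contact_force"],2),np.degrees(np.arctan2(R[1,0],R[0,0])))
c0=np.array([.5644,-.1593]); q=(T[:2]-c0)@R[:2,:2]; print("s,t(-)",q, "tip z",T[2]-.2247)
im=np.hstack([cv2.resize(d["frame"][105:165,250:310,::-1],None,fx=6,fy=6,interpolation=cv2.INTER_CUBIC),cv2.resize(t["frame"][160:220,365:425,::-1],None,fx=6,fy=6,interpolation=cv2.INTER_CUBIC)])
cv2.imwrite("pics/near4.png",im)
E
```

```text
[ 0.5874 -0.1679  0.345 ] 10.7 [ 0.76 -0.48 -1.66] -22.82286483334933
s,t(-) [ 0.02457571 -0.00102438] tip z 0.12031550576556482
```

View pics/near4.png

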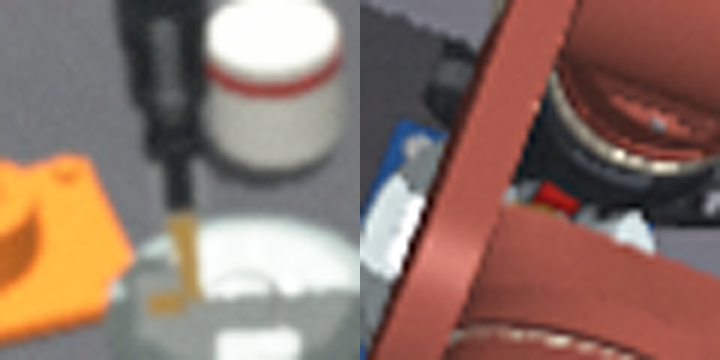

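The scene crop shows the tip at crop (190,300), right next to the brass insert (150–180,300) and over the gap. Descend gently.

>>> {"method": "apply_moves", "body": {
  "increments": [0,0,-0.002,0,0,0,0,0,-0.004,0,0,0,0,0,-0.005,0,0,0,0,0,-0.006,0,0,0,0,0,-0.007,0,0,0,0,0,-0.008,0,0,0,0,0,-0.009,0,0,0,0,0,-0.009,0,0,0,0,0,-0.009,0,0,0,0,0,-0.009,0,0,0]
}}

```text
t: 11.95
tcp_pos: [0.5874, -0.1679, 0.3358]
tool_rot: [[0.922, -0.388, 0.0], [-0.388, -0.922, -0.0], [0.0, 0.0, -1.0]]
contact_force: [0.0, -0.0, -1.1]
opening: 0.196
grip_force: 58.7
```

>>> {"method": "apply_moves", "body": {
  "increments": [0,0,-0.001,0,0,0,0,0,-0.002,0,0,0,0,0,-0.003,0,0,0,0,0,-0.004,0,0,0,0,0,-0.005,0,0,0,0,0,-0.006,0,0,0,0,0,-0.006,0,0,0,0,0,-0.006,0,0,0,0,0,-0.006,0,0,0,0,0,-0.006,0,0,0]
}}

```text
t: 13.2
tcp_pos: [0.5874, -0.1679, 0.3298]
tool_rot: [[0.922, -0.388, 0.0], [-0.388, -0.922, -0.0], [0.0, 0.0, -1.0]]
contact_force: [0.2, 0.6, -0.1]
opening: 0.2
grip_force: 58.7
```

>>> {"method": "apply_moves", "body": {
  "increments": [0,0,-0.001,0,0,0,0,0,-0.001,0,0,0,0,0,-0.002,0,0,0,0,0,-0.002,0,0,0,0,0,-0.003,0,0,0,0,0,-0.003,0,0,0,0,0,-0.003,0,0,0,0,0,-0.003,0,0,0,0,0,-0.003,0,0,0,0,0,-0.003,0,0,0]
}}

```text
t: 14.45
tcp_pos: [0.5874, -0.1679, 0.3267]
tool_rot: [[0.922, -0.388, 0.0], [-0.388, -0.922, -0.0], [0.0, -0.0, -1.0]]
contact_force: [0.4, 0.2, -0.9]
opening: 0.201
grip_force: 58.7
```

>>> {"method": "apply_moves", "body": {
  "increments": [0,0,-0.001,0,0,0,0,0,-0.001,0,0,0,0,0,-0.002,0,0,0,0,0,-0.002,0,0,0,0,0,-0.003,0,0,0,0,0,-0.003,0,0,0,0,0,-0.003,0,0,0,0,0,-0.003,0,0,0,0,0,-0.003,0,0,0,0,0,-0.003,0,0,0]
}}

```text
t: 15.7
tcp_pos: [0.5874, -0.1679, 0.3237]
tool_rot: [[0.922, -0.388, 0.0], [-0.388, -0.922, -0.0], [0.0, 0.0, -1.0]]
contact_force: [-0.0, 0.1, -0.7]
opening: 0.199
grip_force: 58.7
```

>>> {"method": "apply_moves", "body": {
  "increments": [0,0,-0.001,0,0,0,0,0,-0.001,0,0,0,0,0,-0.002,0,0,0,0,0,-0.002,0,0,0,0,0,-0.003,0,0,0,0,0,-0.003,0,0,0,0,0,-0.004,0,0,0,0,0,-0.004,0,0,0,0,0,-0.004,0,0,0,0,0,-0.004,0,0,0]
}}

```text
t: 16.95
tcp_pos: [0.5873, -0.1678, 0.3195]
tool_rot: [[0.922, -0.388, -0.0], [-0.388, -0.922, 0.0], [-0.0, -0.0, -1.0]]
contact_force: [-1.3, 0.5, -1.1]
opening: 0.2
grip_force: 58.7
```

>>> {"method": "apply_moves", "body": {
  "increments": [-0.0002,0.0001,0,0,0,0,-0.0005,0.0002,0,0,0,0,-0.0005,0.0002,-0.0005,0,0,0,-0.0005,0.0002,-0.001,0,0,0,-0.0005,0.0002,-0.0015,0,0,0,-0.0005,0.0002,-0.002,0,0,0,-0.0005,0.0002,-0.002,0,0,0,-0.0005,0.0002,-0.002,0,0,0,-0.0005,0.0002,-0.002,0,0,0,-0.0005,0.0002,-0.002,0,0,0]
}}

```text
t: 18.2
tcp_pos: [0.5869, -0.1677, 0.3176]
tool_rot: [[0.922, -0.388, -0.0], [-0.388, -0.922, 0.0], [-0.0, -0.0, -1.0]]
contact_force: [-0.8, -0.1, -0.7]
opening: 0.2
grip_force: 58.7
```

>>> {"method": "apply_moves", "body": {
  "increments": [-0.0002,0.0001,0,0,0,0,-0.0004,0.0002,-0.0005,0,0,0,-0.0004,0.0002,-0.001,0,0,0,-0.0004,0.0002,-0.0015,0,0,0,-0.0004,0.0002,-0.002,0,0,0,-0.0004,0.0002,-0.0025,0,0,0,-0.0004,0.0002,-0.003,0,0,0,-0.0004,0.0002,-0.003,0,0,0,-0.0004,0.0002,-0.003,0,0,0,-0.0004,0.0002,-0.003,0,0,0]
}}

```text
t: 19.45
tcp_pos: [0.5867, -0.1675, 0.3155]
tool_rot: [[0.922, -0.388, 0.001], [-0.388, -0.922, -0.0], [0.001, -0.0, -1.0]]
contact_force: [-2.7, 0.2, 4.7]
opening: 0.201
grip_force: 59.4
```

Contact: about 6 N up and 2.5 N towards the shaft at 24 mm depth. I'll ease up a little and let go.

>>> {"method": "apply_moves", "body": {
  "increments": [-0.0002,0.0001,0.0005,0,0,0,-0.0002,0.0001,0.001,0,0,0,-0.0002,0.0001,0.001,0,0,0,-0.0002,0.0001,0.001,0,0,0,-0.0002,0.0001,0.001,0,0,0,-0.0002,0.0001,0.001,0,0,0,-0.0002,0.0001,0.001,0,0,0,-0.0002,0.0001,0.001,0,0,0,-0.0002,0.0001,0.001,0,0,0,-0.0002,0.0001,0.001,0,0,0]
}}

```text
t: 20.7
tcp_pos: [0.5863, -0.1674, 0.3156]
tool_rot: [[0.922, -0.388, 0.0], [-0.388, -0.922, -0.0], [0.0, 0.0, -1.0]]
contact_force: [4.6, -2.5, -0.7]
opening: 0.197
grip_force: 58.7
```

>>> {"method": "apply_moves", "body": {
  "increments": [0,0,0,0,0,0,0,0,0,0,0,0,0,0,0,0,0,0,0,0,0,0,0,0,0,0,0.005,0,0,0,0,0,0.015,0,0,0,0,0,0.03,0,0,0,0,0,0.04,0,0,0,0,0,0.05,0,0,0,0,0,0.05,0,0,0],
  "jaw": 0.5
}}

```text
t: 21.95
tcp_pos: [0.5865, -0.1675, 0.3672]
tool_rot: [[0.922, -0.388, 0.002], [-0.388, -0.922, -0.001], [0.002, -0.0, -1.0]]
contact_force: [-0.0, 0.6, -0.1]
opening: 0.504
grip_force: 0.0
```

```bash
python3 - <<'E'
from cell import env, eyes
from h import *
d=eyes.read_camera("scene"); np.savez("scene5.npz",**d); t=eyes.read_camera("top"); np.savez("top5.npz",**t)
s=env.get_state(); T=np.array(s["tcp_pos"]); print(np.round(T,4),s["t"],np.round(s["contact_force"],2),s["opening"])
im=np.hstack([cv2.resize(d["frame"][105:165,250:310,::-1],None,fx=6,fy=6,interpolation=cv2.INTER_CUBIC),cv2.resize(t["frame"][160:220,365:425,::-1],None,fx=6,fy=6,interpolation=cv2.INTER_CUBIC)])
cv2.imwrite("pics/rel5.png",im)
m=red(d,(262,125,300,160)); C=cloud(d); print(m.sum(), np.percentile(C[m],[5,50,95],axis=0).round(4).tolist())
E
```

```text
[ 0.5862 -0.1674  0.3655] 22.05 [0.43 0.04 0.54] 0.5044005196721186
44 [[0.5801, -0.1738, 0.1569], [0.5891, -0.1623, 0.1649], [0.5965, -0.1567, 0.1685]]
```

View pics/rel5.png

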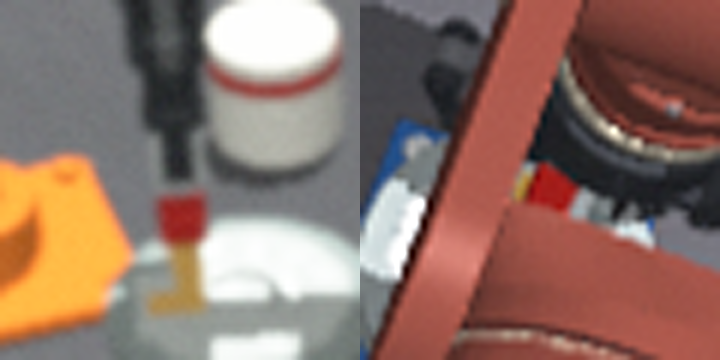

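The key stands on its own in the gap, red head at crop (183,220), straight, with about 24 mm depth. Close the fingers and come down to just above the head (about z 0.167).

>>> {"method": "apply_moves", "body": {
  "increments": [0,0,0,0,0,0,0,0,0,0,0,0,0,0,0,0,0,0,0,0,0,0,0,0,0,0,-0.005,0,0,0,0,0,-0.01,0,0,0,0,0,-0.015,0,0,0,0,0,-0.02,0,0,0,0,0,-0.023,0,0,0,0,0,-0.023,0,0,0],
  "jaw": 1
}}

```text
t: 23.3
tcp_pos: [0.5862, -0.1673, 0.3423]
tool_rot: [[0.922, -0.388, -0.001], [-0.388, -0.922, 0.0], [-0.001, -0.0, -1.0]]
contact_force: [-0.2, 1.0, -0.6]
opening: 0.005
grip_force: 0.0
```

>>> {"method": "apply_moves", "body": {
  "increments": [0,0,-0.001,0,0,0,0,0,-0.001,0,0,0,0,0,-0.002,0,0,0,0,0,-0.002,0,0,0,0,0,-0.003,0,0,0,0,0,-0.003,0,0,0,0,0,-0.003,0,0,0,0,0,-0.003,0,0,0,0,0,-0.003,0,0,0,0,0,-0.003,0,0,0]
}}

```text
t: 24.55
tcp_pos: [0.5864, -0.1674, 0.3405]
tool_rot: [[0.922, -0.388, 0.001], [-0.388, -0.922, -0.0], [0.001, -0.0, -1.0]]
contact_force: [-1.9, 0.8, 5.5]
opening: -0.001
grip_force: 2.7
```

>>> {"method": "apply_moves", "body": {
  "increments": [0,0,-0.0005,0,0,0,0,0,-0.001,0,0,0,0,0,-0.0015,0,0,0,0,0,-0.0015,0,0,0,0,0,-0.0015,0,0,0,0,0,-0.0015,0,0,0,0,0,-0.0015,0,0,0,0,0,-0.0015,0,0,0,0,0,-0.0015,0,0,0,0,0,-0.0015,0,0,0]
}}

```text
t: 25.8
tcp_pos: [0.5866, -0.1674, 0.3399]
tool_rot: [[0.922, -0.388, 0.002], [-0.388, -0.922, -0.0], [0.002, -0.0, -1.0]]
contact_force: [-3.0, 2.5, 7.4]
opening: -0.001
grip_force: 4.1
```

>>> {"method": "apply_moves", "body": {
  "increments": [0,0,-0.0005,0,0,0,0,0,-0.001,0,0,0,0,0,-0.0015,0,0,0,0,0,-0.002,0,0,0,0,0,-0.002,0,0,0,0,0,-0.002,0,0,0,0,0,-0.002,0,0,0,0,0,-0.002,0,0,0,0,0,-0.002,0,0,0,0,0,-0.002,0,0,0]
}}

```text
t: 27.05
tcp_pos: [0.5868, -0.1674, 0.3392]
tool_rot: [[0.922, -0.388, 0.003], [-0.388, -0.922, -0.001], [0.003, -0.0, -1.0]]
contact_force: [-4.3, 2.3, 11.3]
opening: -0.003
grip_force: 6.1
```

>>> {"method": "apply_moves", "body": {
  "increments": [0,0,-0.0005,0,0,0,0,0,-0.001,0,0,0,0,0,-0.0015,0,0,0,0,0,-0.002,0,0,0,0,0,-0.0025,0,0,0,0,0,-0.0025,0,0,0,0,0,-0.0025,0,0,0,0,0,-0.0025,0,0,0,0,0,-0.0025,0,0,0,0,0,-0.0025,0,0,0]
}}

```text
t: 28.3
tcp_pos: [0.587, -0.1675, 0.3384]
tool_rot: [[0.922, -0.388, 0.004], [-0.388, -0.922, -0.001], [0.004, -0.0, -1.0]]
contact_force: [-5.1, 2.4, 18.4]
opening: 0.002
grip_force: 8.8
```

>>> {"method": "apply_moves", "body": {
  "increments": [-0.0003,0,-0.0003,0,0,0,-0.0006,0.0001,-0.0006,0,0,0,-0.0008,0.0002,-0.0009,0,0,0,-0.0008,0.0002,-0.001,0,0,0,-0.0008,0.0002,-0.001,0,0,0,-0.0008,0.0002,-0.001,0,0,0,-0.0008,0.0002,-0.001,0,0,0,-0.0008,0.0002,-0.001,0,0,0,-0.0008,0.0002,-0.001,0,0,0,-0.0008,0.0002,-0.001,0,0,0]
}}

```text
t: 29.55
tcp_pos: [0.5864, -0.1673, 0.3376]
tool_rot: [[0.922, -0.388, 0.004], [-0.388, -0.922, -0.001], [0.005, -0.0, -1.0]]
contact_force: [-5.5, 2.6, 17.5]
opening: 0.007
grip_force: 8.9
```

>>> {"method": "apply_moves", "body": {
  "increments": [0,0,-0.0003,0,0,0,0,0,-0.0006,0,0,0,0,0,-0.0009,0,0,0,0,0,-0.001,0,0,0,0,0,-0.001,0,0,0,0,0,-0.001,0,0,0,0,0,-0.001,0,0,0,0,0,-0.001,0,0,0,0,0,-0.001,0,0,0,0,0,-0.001,0,0,0]
}}

```text
t: 30.8
tcp_pos: [0.5865, -0.1674, 0.3373]
tool_rot: [[0.922, -0.388, 0.005], [-0.388, -0.922, -0.002], [0.005, -0.0, -1.0]]
contact_force: [-6.0, 2.9, 19.9]
opening: -0.003
grip_force: 10.0
```

>>> {"method": "apply_moves", "body": {
  "increments": [0,0,-0.0003,0,0,0,0,0,-0.0006,0,0,0,0,0,-0.0006,0,0,0,0,0,-0.0006,0,0,0,0,0,-0.0006,0,0,0,0,0,-0.0006,0,0,0,0,0,-0.0006,0,0,0,0,0,-0.0006,0,0,0,0,0,-0.0006,0,0,0,0,0,-0.0006,0,0,0]
}}

```text
t: 32.05
tcp_pos: [0.5865, -0.1674, 0.3371]
tool_rot: [[0.922, -0.388, 0.005], [-0.388, -0.922, -0.002], [0.005, -0.0, -1.0]]
contact_force: [-6.8, 2.7, 21.8]
opening: -0.004
grip_force: 10.6
```

Now back off, then tap again at the same force to see whether it still sinks.

>>> {"method": "apply_moves", "body": {
  "increments": [0,0,0.003,0,0,0,0,0,0.006,0,0,0,0,0,0.008,0,0,0,0,0,0.008,0,0,0,0,0,0.008,0,0,0,0,0,0.008,0,0,0,0,0,0.007,0,0,0,0,0,0.006,0,0,0,0,0,0.005,0,0,0,0,0,0.004,0,0,0]
}}

```text
t: 33.3
tcp_pos: [0.5857, -0.1672, 0.3372]
tool_rot: [[0.922, -0.388, 0.001], [-0.388, -0.922, -0.0], [0.001, -0.0, -1.0]]
contact_force: [-4.0, 2.3, 11.2]
opening: 0.002
grip_force: 5.3
```

>>> {"method": "apply_moves", "body": {
  "increments": [0,0,-0.001,0,0,0,0,0,-0.002,0,0,0,0,0,-0.003,0,0,0,0,0,-0.0035,0,0,0,0,0,-0.004,0,0,0,0,0,-0.004,0,0,0,0,0,-0.004,0,0,0,0,0,-0.004,0,0,0,0,0,-0.004,0,0,0,0,0,-0.004,0,0,0]
}}

```text
t: 34.55
tcp_pos: [0.5862, -0.1673, 0.337]
tool_rot: [[0.922, -0.388, 0.004], [-0.388, -0.922, -0.001], [0.004, -0.0, -1.0]]
contact_force: [-7.4, 2.9, 20.0]
opening: 0.0
grip_force: 10.0
```

>>> {"method": "apply_moves", "body": {
  "increments": [0,0,-0.0003,0,0,0,0,0,-0.0006,0,0,0,0,0,-0.0008,0,0,0,0,0,-0.0008,0,0,0,0,0,-0.0008,0,0,0,0,0,-0.0008,0,0,0,0,0,-0.0008,0,0,0,0,0,-0.0008,0,0,0,0,0,-0.0008,0,0,0,0,0,-0.0008,0,0,0]
}}

```text
t: 35.8
tcp_pos: [0.5864, -0.1673, 0.337]
tool_rot: [[0.922, -0.388, 0.004], [-0.388, -0.922, -0.002], [0.004, -0.0, -1.0]]
contact_force: [-8.8, 3.5, 22.3]
opening: -0.002
grip_force: 11.2
```

No sinking at 22 N. Withdraw and look.

>>> {"method": "apply_moves", "body": {
  "increments": [0,0,0.003,0,0,0,0,0,0.007,0,0,0,0,0,0.012,0,0,0,0,0,0.02,0,0,0,0,0,0.035,0,0,0,0,0,0.055,0,0,0,0,0,0.08,0,0,0,0,0.02,0.1,0,0,0,0,0.06,0.11,0,0,0,0,0.1,0.11,0,0,0]
}}

```text
t: 37.05
tcp_pos: [0.5854, -0.0653, 0.4431]
tool_rot: [[0.922, -0.388, 0.004], [-0.388, -0.922, -0.0], [0.003, -0.001, -1.0]]
contact_force: [0.5, 0.6, 0.8]
opening: -0.004
grip_force: 0.0
```

>>> {"method": "apply_moves", "body": {
  "increments": [-0.005,0.05,0,0,0,0,-0.01,0.1,0,0,0,0,-0.02,0.15,0,0,0,0,-0.03,0.2,0,0,0,0,-0.04,0.25,0,0,0,0,-0.05,0.28,0,0,0,0,-0.05,0.3,0,0,0,0,-0.05,0.3,0,0,0,0,-0.05,0.3,0,0,0,0,-0.05,0.3,0,0,0,0]
}}

```text
t: 38.3
tcp_pos: [0.5359, 0.2318, 0.4403]
tool_rot: [[0.921, -0.389, -0.0], [-0.389, -0.921, -0.0], [0.0, 0.0, -1.0]]
contact_force: [0.9, -0.3, -0.1]
opening: 0.004
grip_force: 0.0
```

```bash
python3 - <<'E'
from cell import env, eyes
from h import *
np.set_printoptions(precision=4,suppress=True)
d=eyes.read_camera("scene"); t=eyes.read_camera("top")
s=env.get_state(); print(np.round(s["tcp_pos"],4),s["t"])
im=np.hstack([cv2.resize(d["frame"][115:165,250:300,::-1],None,fx=8,fy=8,interpolation=cv2.INTER_CUBIC),cv2.resize(t["frame"][165:215,365:415,::-1],None,fx=8,fy=8,interpolation=cv2.INTER_CUBIC)])
cv2.imwrite("pics/fin6.png",im)
C=cloud(d); m=red(d,(262,120,300,160)); print("scene red",m.sum(),np.percentile(C[m],[5,50,95],axis=0)[:,2])
C=cloud(t); m=red(t,(380,170,412,205)); v,u=np.where(m); P=onz(t,np.c_[u,v],.164); print("top red",m.sum(),np.percentile(C[m],[5,50,95],axis=0)[:,2],cv2.minAreaRect((P[:,:2]*1e3).astype(np.float32)))
F=d["frame"].astype(float); br=F[...,0]-F[...,2]
for v in range(134,156,2): print(v,br[v,270:292].astype(int))
E
```

```text
[0.5358 0.2319 0.4403] 38.4
scene red 45 [0.1547 0.162  0.1646]
top red 62 [0.153  0.1633 0.1658] ((584.3558959960938, -167.78555297851562), (16.68614959716797, 22.108152389526367), 69.09905242919922)
134 [-7 -6 -9 -5 -7 -5 -5 -7 -6 -6 -6 -8 -4 -3 -5 -4 -4 -4 -4 -3 -1 -2]
136 [-7 -6 -8 -6 -7 -4 -5 -5 -4 -4 -3 -1 -1  0 -3 -3 -2 -5 -5 -6 -5 -6]
138 [ -3  -4  -5  -6  -2  13  53  95 108 106 110 120 127 114  66  12  -3  -4
  -3  -4  -4  -6]
140 [ -1  -5  -3  -6   0  40 129 179 188 189 192 191 189 175 125  30  -6  -7
  -6  -5  -8  -6]
142 [ 47   3  -7  -6  -1  21  95 161 179 178 177 169 157 126  59   7  -6  -7
  -5  -5  -5  -4]
144 [133  43  -2  -6  -6   2  35  87 117 118 120 122 119  90  42   6  -1  -1
  -1  -2  -1   0]
146 [173 124  31  -7  -8  -5  12  47  83 103 105 107  86  48   8   0   0  -1
   0  -2  -1  -1]
148 [135  83  25  -4  -7  -8  -2  19  52  85 102 101  81  38   4   0  -1   0
   0   0  -1  -1]
150 [ 49   6  -3  -3  -4  -2  -3   1  23  64  98 104  93  57  11   0  -1  -1
  -1  -1  -1  -3]
152 [ -5  -6  -2  -1   0   0   2   5  18  60  93 102  91  58  15   1  -1  -1
   0   0  -1  -1]
154 [ -8  -8  -3  18  48  76  91 102 109 117 111 103  96  67  14   0   0   0
   0   0  -1  -1]
```

View pics/fin6.png

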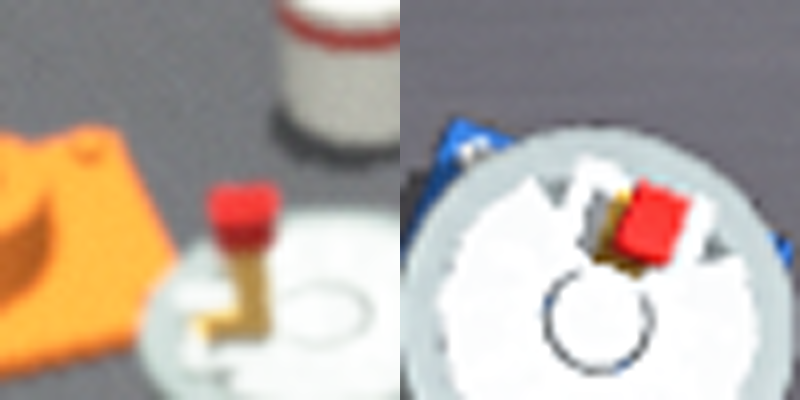

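The final view shows the red head at crop (243,215) in the scene and (652,225) in the top view. The key stands straight in the keyway with its top at z≈0.164, about 27 mm deep. The flat edge has the same slope as when it was held vertical, and the arm is clear. Handing in.

```bash
python3 -c "
from cell import env
print(env.hand_in())"
```

```text
the job is handed in; nothing more can be done
None
```

The key is wedged about 27 mm deep in the keyway, flat side to the shaft and standing straight on its own; it did not sink under a final 22 N push, the highest force read, and the job was handed in at about 38 s with the arm clear.

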